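# Ready the automatic tape dispenser after a roll change

## Robot

A 6-joint arm with a two-finger parallel gripper is mounted at the origin on a cart in front of the work surface, level with it; the furniture and walls round the work are solid. World frame = base frame: x ahead of the robot, y to its left, z up, the work surface at z = 0. Lengths are in m, angles in rad, forces in N, time in s.
With the tool pointing down it reaches from about 0.325 to 0.775 m from the base axis. Payload 9.3 kg.
Tool frame: the origin (TCP) lies at the very end of the fingers, on their centre line; the grasp point (between the pads) lies 19 mm behind it; z points along the fingers, y is the line along which they close (so a half turn about z gives the same grasp; the last joint's range is limited). The gripper opens to 85 mm and grips with 20 to 120 N. Pads are 22 mm wide; open, the fingers measure 114 mm over their backs; the gripper's body (76 mm by 85 mm) begins 54 mm behind the grasp point. The pads swing forward as they close: fully open they stand 13 mm farther back than shut.
Start: joints at [1.175, 0.259, 0.021, 1.334, 0, 1.418], TCP at [0.132, 0.534, 0.231] pointing down, gripper open.
Joint ranges: [-3.04, 3.04], [-0.91, 1.82], [-1.04, 1.36], [-1.92, 1.95], [-1.52, 1.45], [-3.14, 3.14]. Speed limits (rad/s): [2.22, 2.22, 2.79, 3.14, 3.14, 3.14].

## Interface

Orientations are given as a unit quaternion [w, x, y, z].
In Python, from station import bot, grab_frame gives the robot as it stands (bot), with the cameras as plain functions.
- The arm moves only by the tool drive_effector, called after "Emit:" as a command line: name --argument value ..., lists and objects as JSON in quotes. Schema: {"type":"object","properties":{"plan":{"type":"string"},"grip_force":{"type":"number"},"only":{"type":"string"},"quiet":{"type":"boolean"},"lines":{"type":"string"}},"required":["plan"],"additionalProperties":false}. plan is a string of 1 to 12 rows, parted by semicolons, with the numbers parted by spaces; each row has 7 numbers: dx, dy, dz in units of 25 mm, then a rotation vector rx, ry, rz in rad, then the finger opening in m; each row shifts and turns the commanded pose from where the row before left it, along the tool's axes as they then stand; what a row does not reach is not made up. A row lasts 1/8 s, in which the tool goes at most 0.0625 m and 0.188 rad, less where a joint would pass 70% of its speed; a pose out of reach is approached as far as the arm can. The fingers move at their own pace and stop on an object; grip_force is the grip in N (left out, the last holds). Time passes only in rows, so rows that do not move let the fingers close. The tool returns the time, the measured TCP pose, the force, the opening and the grip force at its end. only (a regular expression) keeps the lines of the reply that match it, lines (a string "A,B") keeps lines A to B, and quiet returns only ok. Input that does not fit is refused with a message, and nothing moves.
- bot.get_obs(): the state, without advancing time (a new reading comes with each control period).
- grab_frame(name): name is "scene" or "top" or "wrist"; returns a dict with "frame" (420x560x3 uint8, blue, green, red), "fx", "fy", "cx", "cy" (pixels), "T" (4x4, takes a point from camera to world coordinates); the wrist camera has in their place "hand_eye" (4x4, takes a point from camera to tool coordinates, whose origin is the TCP and whose axes are the flange's). Camera axes: x right, y down, z forward; pixel columns grow to the right and rows downward; lengths in m; the calibration is good to about 2 mm. The wrist camera is an equidistant fisheye: a pixel r from the principal point sees the ray r / f radians off the axis. A picture is of the moment at which its call begins: read the wrist's pose just before it. There is no depth.
- bot.close_job(): hands the job in; it is judged then, once.
The state is a dict: "time_s": time; "joint_pos": joint angles; "dq": joint speeds; "tau": joint torques, N m; "eef_pos": TCP position; "ee_rot": TCP orientation; "wrist_force": force on the tool from outside, world axes, zero at the start; "torque": the same for the moment, N m; "grip_width": finger opening in m; "grasp_force": force on a finger pad.
Only numpy, scipy, OpenCV 4.12 (cv2) and the standard library are available. Lean on these libraries where they do the work, as an engineer would, in place of code of your own. Each camera call takes 0.05 s, during which the arm holds its last target. There are 200 camera calls.

## Task

A fresh roll has just been loaded into the automatic tape dispenser; make it ready for work using only pushes of the fingertips. Push the raised yellow blade guard down until its catch holds it shut by itself, then switch the machine on at the red rocker (press the end with the white dot), and then press the green feed key fully down and let it come up again. The power must not go on before the guard is held shut, feed must not be pressed before the power is on, the blue cut key must not be pressed, and the dispenser and the things lying beside it are to stay where they are, with nothing picked up.

Things in the scene. Friction and masses are not known exactly. Their poses are not given: they have to be found in the camera images.
- dispenser: Loose cordless automatic tape dispenser, 281 (x) x 226 (y) mm, 2.6 kg, white and grey. Origin: on the bench, 128 mm behind its front, mid-width; x to its back, y to its left, z up. Left half: yellow guard over the cutter, brown roll upright behind (top 179 mm high). Right half: flat black panel 94 mm above the bench with two square keys in front and the red rocker behind.
- guard (a joint): Yellow guard plate, 76 mm wide, 114 mm forward from its hinge (along y, at dispenser x -6, y 54, z 116 mm). 0 rad = shut, level; grows as its front rises; starts at 0.4 to 0.7. A weak spring lifts it (1 N); over the last 0.12 rad a roller catch gives way at 5 to 8 N on the pad, then it stops at 0 and stays (reads under 0.02); not caught, it rises again.
- guard_pad (a point): Centre of the black rubber push pad (34 mm front to back, 50 mm wide) on top of the guard near its front edge, 90 mm in front of the hinge, 126 mm above the bench when shut. Moves with the guard; z is normal to the pad.
- power (a joint): Red mains rocker, 44 mm long (along the dispenser's x) and 22 mm wide, pivot 98 mm above the bench at dispenser x = 25, y = -56 mm. 0 rad = off (rear end, with the white dot, raised); 0.4 rad = on (rear end down). It snaps over centre: 2 to 3 N pressed on the rear end tips it, and it stays.
- power_on_end (a point): Middle of the top of the rocker's rear half (the end with the white dot): the place to press. It stands about 106 mm above the bench when off and 100 mm when on; pressed 6 to 8 mm straight down from where it stands when off, the rocker is on.
- feed (a joint): Green feed key, cap 30 x 28 mm, travel straight down: 0 m = up, 0.004 m = fully down; spring of 1.5 N rising to 3.5 N. The left one of the two keys.
- feed_top (a point): Centre of the top of the green feed key, 104.5 mm above the bench when up.
- cut (a joint): Blue cut key beside the green one, 46 mm to its right; same size, travel and spring. Not to be pressed.
- cut_top (a point): Centre of the top of the blue cut key, 104.5 mm above the bench when up.
- tape_core: Empty brown cardboard tape core, ring 81 mm across and 48 mm high, lying loose on the bench beside the dispenser; origin at the centre of its underside. Leave it.
- spare_roll: Roll of clear tape, 100 mm across and 50 mm high, lying loose on the bench; origin at the centre of its underside. Leave it.
- cutter: Yellow snap-blade cutter, 143 mm long (along its y), 20 mm wide, 16 mm high, lying loose on the bench; origin under its middle. Leave it.

How it is judged:
On the way, in this order (a step that is already met when the one before it is completed fails the run):
1. the guard is shut and held by its catch, the fingers off the machine (value of joint guard below 0.04 rad and contact force between each of the arm, the fingers and dispenser below 0.3 N), for 0.15 s.
2. the rocker is switched on (value of joint power above 0.32 rad), for 0.1 s.
3. the green feed key is pressed down (value of joint feed above 0.003 m), for 0.05 s.
At the end, for the whole second after the job is handed in: The guard is held shut by its catch (within 0.04 rad), the rocker is on (over 0.32 of 0.4 rad), both keys are up (within 1 mm), the dispenser stands still within 40 mm of where it was, and the tape core, clear roll and cutter lie within 30 mm of where they were (value of joint guard below 0.04 rad and value of joint power above 0.32 rad and value of joint each of feed, cut below 0.001 m and linear speed of dispenser below 0.02 m/s and distance of dispenser from where it was at the start of the episode below 0.04 m and distance of each of tape_core, spare_roll, cutter from where it was at the start of the episode below 0.03 m); the robot touches nothing.
It fails at once if the power goes on while the guard is not shut (value of joint power above 0.2 rad and value of joint guard above 0.06 rad).
It fails at once if the feed key is pressed while the power is off (value of joint feed above 0.002 m and value of joint power below 0.2 rad).
It fails at once if the blue cut key is pressed (value of joint cut above 0.002 m).
It fails at once if the dispenser is shoved more than 40 mm, lifted or tipped (distance of dispenser from where it was at the start of the episode above 0.04 m or height (world z) of dispenser above 0.012 m or angle between dispenser's own z axis and vertical above 0.08 rad).
It fails at once if a thing beside the dispenser is picked up or shoved away (distance of any of tape_core, spare_roll, cutter from where it was at the start of the episode above 0.03 m).
It also fails if it takes over 40 s, if anything falls off the work surface, if the arm or the gripper's body presses on something with over 40 N, if the wrist force passes 120 N, or if a joint passes its speed limit or range.

## Working session

There is one attempt and no reset: what is moved stays moved. The work goes in short steps, Python scripts to look and compute and a tool call to move; the robot and the scene stay as the last step left them, time stands still between calls to the robot, and variables do not carry over. Pictures are saved under pics/ and viewed, at most 10 in all, crops included, and the job is handed in when it is done.

```bash
ls; mkdir -p pics; python3 - <<'E'
from station import bot, grab_frame
import cv2,numpy as np
o=bot.get_obs();print(o['time_s'],o['eef_pos'],o['ee_rot'],o['grip_width'],o['wrist_force'])
for n in("scene","top"):
    f=grab_frame(n);cv2.imwrite(f"pics/{n}0.png",f["frame"]);print(n,f["fx"],f["fy"],f["cx"],f["cy"]);print(np.round(f["T"],3))
E
```

```text
pics
station.py
0.0 [0.13212214 0.53361426 0.23065517] [-1.84281755e-04  1.21093440e-01  9.92640882e-01 -6.51535705e-04] 0.0852127313032716 [ 0.15155419  0.56742668 -0.37722878]
scene 474.717816921328 474.717816921328 285.0854642224809 203.14006966204315
[[ 0.474 -0.661  0.582 -0.333]
 [-0.881 -0.364  0.303 -0.404]
 [ 0.011 -0.656 -0.754  1.23 ]
 [ 0.     0.     0.     1.   ]]
top 445.75767251635864 445.75767251635864 280.4879697675438 212.02423808564893
[[-0.014 -0.998  0.069  0.446]
 [-1.     0.016  0.021  0.016]
 [-0.022 -0.068 -0.997  1.373]
 [ 0.     0.     0.     1.   ]]
```

View pics/scene0.png

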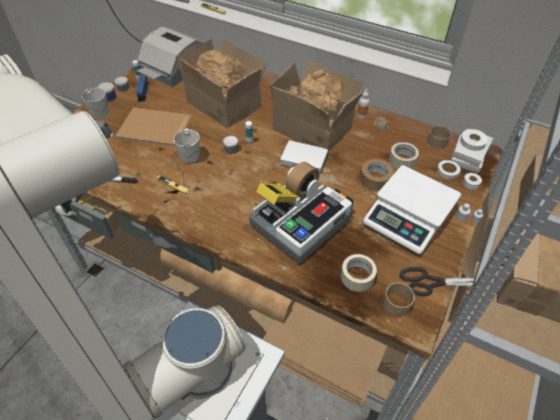

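View pics/top0.png

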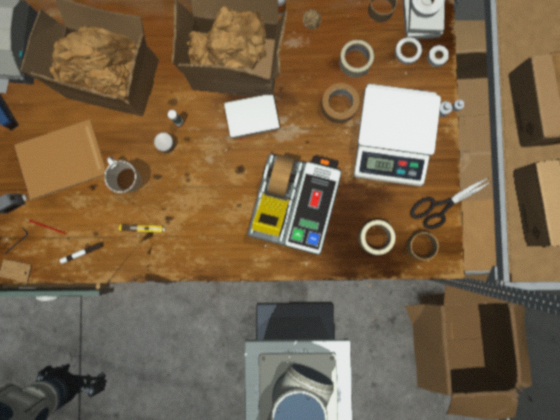

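The scene view shows the dispenser at about (302,212): yellow guard at (273,193), green key (290,225), blue key (302,232), rocker (320,208). In the top view the guard is at (270,213), green key (298,235), blue key (314,239) and rocker (315,198). The spare roll, core and cutter lie well clear of it. Next I segment by colour and triangulate.

```bash
cat > h.py <<'E'
import cv2,numpy as np
def blob(img,lo,hi,box):
    hsv=cv2.cvtColor(img,cv2.COLOR_BGR2HSV);m=cv2.inRange(hsv,np.array(lo),np.array(hi))
    k=np.zeros_like(m);x0,y0,x1,y1=box;k[y0:y1,x0:x1]=m[y0:y1,x0:x1]
    n,l,s,c=cv2.connectedComponentsWithStats(k)
    if n<2:return None,0,None
    i=1+np.argmax(s[1:,4]);return c[i],int(s[i,4]),(l==i).astype(np.uint8)
def ray(f,p):
    d=np.array([(p[0]-f["cx"])/f["fx"],(p[1]-f["cy"])/f["fy"],1.]);d=f["T"][:3,:3]@d
    return f["T"][:3,3],d/np.linalg.norm(d)
def tri(rs):
    A=sum(np.eye(3)-np.outer(d,d) for o,d in rs);b=sum((np.eye(3)-np.outer(d,d))@o for o,d in rs)
    p=np.linalg.solve(A,b);return p,[float(np.linalg.norm(np.cross(p-o,d))) for o,d in rs]
def plane(r,z): o,d=r;return o+d*(z-o[2])/d[2]
C=dict(green=((50,110,90),(85,255,255)),blue=((105,120,110),(130,255,255)),red=((0,170,120),(6,255,255)),yellow=((22,140,110),(33,255,255)))
B=dict(top=(245,150,345,255),scene=(245,160,360,262))
E
python3 - <<'E'
from station import bot, grab_frame
from h import *
F={n:grab_frame(n) for n in("top","scene")}
for k,(lo,hi) in C.items():
    r=[]
    for n in F:
        c,a,m=blob(F[n]["frame"],lo,hi,B[n]);print(k,n,c,a)
        if c is not None:r.append(ray(F[n],c))
    if len(r)==2:
        p,e=tri(r);print("  ",np.round(p,4),np.round(e,4),np.round(plane(r[0],.1045)[:2],4))
t=cv2.resize(F["top"]["frame"][150:256,240:350],None,fx=5,fy=5,interpolation=cv2.INTER_CUBIC)
s=cv2.resize(F["scene"]["frame"][155:265,245:360],None,fx=5,fy=5,interpolation=cv2.INTER_CUBIC)
cv2.imwrite("pics/top1.png",t);cv2.imwrite("pics/scene1.png",s)
E
```

```text
green top [297.41304348 234.17391304] 92
green scene [290.26086957 223.98550725] 69
   [ 0.4696 -0.0045  0.1035] [0.0002 0.0002] [ 0.4697 -0.0046]
blue top [313.15740741 238.34259259] 108
blue scene [301.04819277 232.15662651] 83
   [ 0.4569 -0.0483  0.105 ] [0.0008 0.0008] [ 0.4572 -0.0491]
red top [314.80821918 199.42465753] 73
red scene [319.66037736 208.75471698] 53
   [ 0.5682 -0.056   0.1023] [0.0001 0.0001] [ 0.568  -0.0559]
yellow top [270.15552995 214.41935484] 868
yellow scene [273.80689655 191.94022989] 435
   [0.5212 0.0747 0.156 ] [0.0056 0.0056] [0.5272 0.0721]
```

View pics/top1.png

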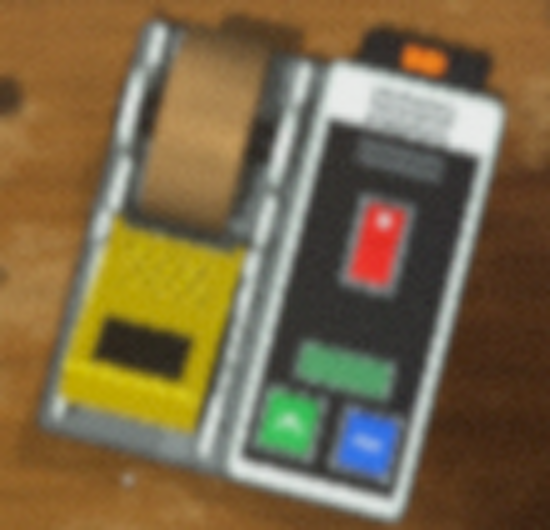

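View pics/scene1.png

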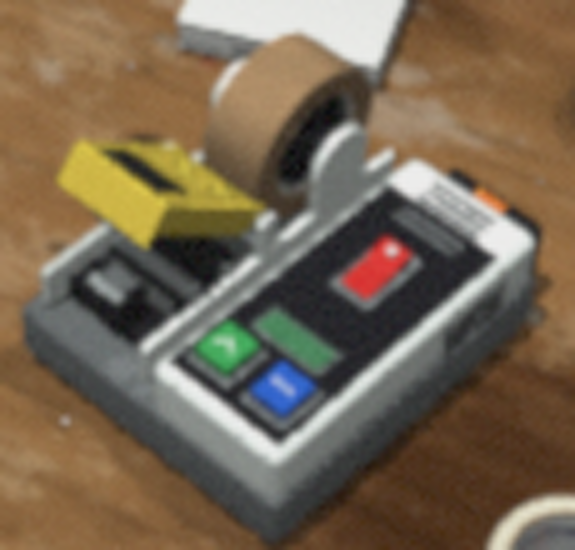

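The crops show all targets clearly: pad at top-view pixel (268.6,219.8) and scene (274,189), and the white dot at the rear end of the rocker in top (316.8,194). The green to blue distance measures 45.6 mm against 46 given, and the heights agree with the text. Next I compute the targets.

```bash
python3 - <<'E'
from station import bot, grab_frame
from h import *
from scipy.spatial.transform import Rotation as R
F={n:grab_frame(n) for n in("top","scene")}
def dark(n,box):
    f=F[n];hsv=cv2.cvtColor(f["frame"],cv2.COLOR_BGR2HSV);x0,y0,x1,y1=box
    return blob(f["frame"],(0,0,0),(180,255,75),box)[:2]
for n,b in(("top",(258,212,280,227)),("scene",(266,183,283,195))):print(n,dark(n,b))
a,_=dark("top",(258,212,280,227));b,_=dark("scene",(266,183,283,195))
pad,e=tri([ray(F["top"],a),ray(F["scene"],b)]);print("pad",pad,e)
g=np.array([.4696,-.0045]);bl=np.array([.4569,-.0483]);rk=np.array([.5682,-.056])
o=bot.get_obs();q=o["ee_rot"];Rm=R.from_quat([q[1],q[2],q[3],q[0]]).as_matrix();print("tool axes\n",np.round(Rm,3))
for yaw in(-.265,-.282):
    c,s=np.cos(yaw),np.sin(yaw);D=np.array([[c,-s],[s,c]])
    org=rk-D@[.025,-.056];print("yaw",yaw,"org",org,"green in disp",D.T@(g-org),"pad in disp",D.T@(pad[:2]-org),"padshut",org+D@[-.096,.054],"press",rk+D@[.016,0],"x",D[:,0])
print("tcp",o["eef_pos"],"to pad in tool",Rm.T@(pad-o["eef_pos"]))
E
```

```text
top (array([268.09016393, 219.2704918 ]), 122)
scene (array([273.3, 188.8]), 30)
pad [0.50898147 0.07506665 0.18157387] [0.0007318139267687617, 0.0007318139267687555]
tool axes
 [[-0.971  0.24  -0.   ]
 [ 0.24   0.971 -0.   ]
 [ 0.    -0.    -1.   ]]
yaw -0.265 org [0.55873961 0.00459291] green in disp [-0.08364645 -0.03212199] pad in disp [-0.06647893  0.05498156] padshut [0.48023383 0.0818512 ] press [ 0.58364148 -0.06019055] x [ 0.9650925  -0.26190927]
yaw -0.282 org [0.559771   0.00474498] green in disp [-0.08403666 -0.03397234] pad in disp [-0.06835231  0.05341045] padshut [0.4825899  0.08332663] press [ 0.58356801 -0.06045244] x [ 0.96050081 -0.27827721]
tcp [0.13221522 0.5338063  0.23106179] to pad in tool [-0.47602776 -0.35465661  0.04960028]
```

Units first: shifts go in units of 25 mm. So -0.04 m is -1.6, -0.03 m is -1.2.

Emit:
drive_effector --plan "-1.6 -1.2 0 0 0 0 0;-1.6 -1.2 0 0 0 0 0;-1.6 -1.2 0 0 0 0 0;-1.6 -1.2 0 0 0 0 0;-1.6 -1.2 0 0 0 0 0;-1.6 -1.2 0 0 0 0 0;-1.6 -1.2 0 0 0 0 0;-1.6 -1.2 0 0 0 0 0;-1.6 -1.2 0 0 0 0 0;-1.6 -1.2 0 0 0 0 0;-1.4 -1.08 0 0 0 0.03 0;-1.4 -1.08 0 0 0 0 0" --grip_force 30

```text
time_s: 1.8
eef_pos: [0.5031, 0.075, 0.2313]
ee_rot: [0.0, 0.136, 0.991, 0.0]
wrist_force: [0.9, 0.9, 0.2]
grip_width: -0.0
grasp_force: 0.0
```

Emit:
drive_effector --plan "0 0 0 0 0 0 0;0 0 0 0 0 0 0"

```text
time_s: 2.05
eef_pos: [0.5019, 0.0766, 0.2311]
ee_rot: [-0.0, 0.136, 0.991, 0.0]
wrist_force: [0.3, 0.4, 0.2]
grip_width: 0.0001
grasp_force: 0.0
```

```bash
python3 -c "
from station import bot, grab_frame
import cv2
f=grab_frame('scene');cv2.imwrite('pics/s2.png',cv2.resize(f['frame'][110:280,220:400],None,fx=3,fy=3))"
```

```text
(no output)
```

View pics/s2.png

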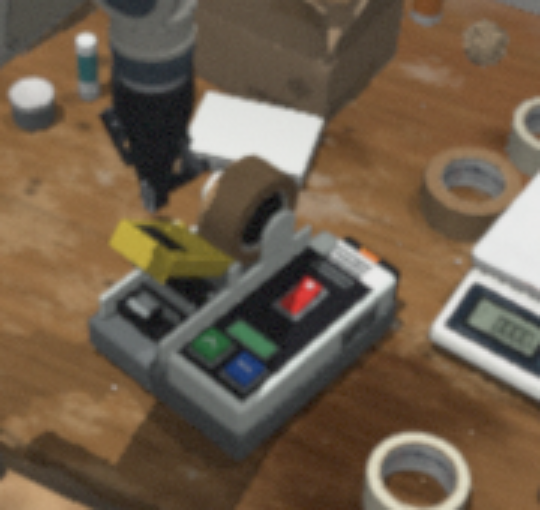

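The fingertip stands above the pad at crop (152,205), clear of the roll. Now I push down along the guard's arc.

In the tool's units: 0.025 m is 1, 0.016 m is 0.64.

Emit:
drive_effector --plan "-0.16 0 1 0 0 0 0;0 0 0.64 0 0 0 0;0.16 0 0.32 0 0 0 0;0.16 0 0.32 0 0 0 0;0.18 0 0.36 0 0 0 0;0.18 0 0.36 0 0 0 0;0.12 0 0.36 0 0 0 0;0.08 0 0.36 0 0 0 0;0 0 0 0 0 0 0"

```text
time_s: 3.22
eef_pos: [0.4847, 0.0813, 0.1378]
ee_rot: [-0.0, 0.136, 0.991, -0.0]
wrist_force: [-0.9, 0.1, 0.4]
grip_width: -0.0003
grasp_force: 0.1
```

Emit:
drive_effector --plan "0.04 0 0.2 0 0 0 0;0.04 0 0.16 0 0 0 0;0 0 0.12 0 0 0 0"

```text
time_s: 3.6
eef_pos: [0.4831, 0.0818, 0.1261]
ee_rot: [0.0, 0.136, 0.991, -0.0]
wrist_force: [-0.1, 0.1, 0.6]
grip_width: 0.0002
grasp_force: 0.4
```

In the tool's units: 0.001 m is 0.04.

Emit:
drive_effector --plan "0 0 0.04 0 0 0 0;0 0 0.04 0 0 0 0"

```text
time_s: 3.85
eef_pos: [0.4831, 0.0819, 0.1251]
ee_rot: [0.0, 0.136, 0.991, 0.0]
wrist_force: [-5.6, -0.5, 18.4]
grip_width: 0.0001
grasp_force: 9.2
```

Emit:
drive_effector --plan "0 0 0.04 0 0 0 0;0 0 0 0 0 0 0"

```text
time_s: 4.1
eef_pos: [0.4831, 0.0819, 0.125]
ee_rot: [0.001, 0.136, 0.991, 0.0]
wrist_force: [-6.5, 0.6, 21.4]
grip_width: -0.0001
grasp_force: 10.6
```

```bash
python3 -c "
from station import bot, grab_frame
import cv2
f=grab_frame('scene');cv2.imwrite('pics/s3.png',cv2.resize(f['frame'][130:270,230:380],None,fx=4,fy=4))"
```

```text
(no output)
```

View pics/s3.png

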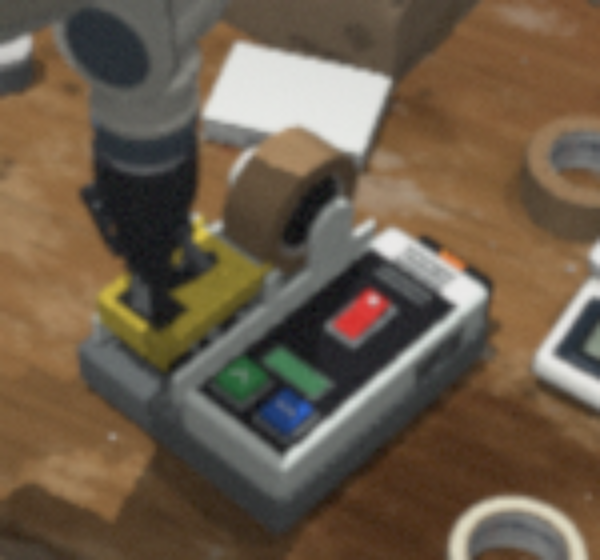

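The guard is level with the fingertip on the pad at (155,305), and 21 N shows it is against its stop. I lift off and check that the catch holds.

In the tool's units: -0.04 m is -1.6, -0.03 m is -1.2.

Emit:
drive_effector --plan "0 0 -0.4 0 0 0 0;0 0 -1.6 0 0 0 0;0 0 -1.2 0 0 0 0;0 0 -0.8 0 0 0 0;0 0 0 0 0 0 0;0 0 0 0 0 0 0"

```text
time_s: 4.9
eef_pos: [0.4827, 0.0818, 0.2223]
ee_rot: [-0.001, 0.136, 0.991, -0.0]
wrist_force: [-0.1, 0.3, 0.1]
grip_width: -0.0002
grasp_force: 0.0
```

```bash
python3 - <<'E'
from station import bot, grab_frame
from h import *
from scipy.spatial.transform import Rotation as R
F={n:grab_frame(n) for n in("top","scene")}
for k in C:
    r=[]
    for n in F:
        c,a,m=blob(F[n]["frame"],*C[k],B[n]);print(k,n,c,a)
        if c is not None:r.append(ray(F[n],c))
    if len(r)==2:p,e=tri(r);print("  ",np.round(p,4),np.round(e,4))
o=bot.get_obs();print(o["eef_pos"])
cv2.imwrite("pics/s4.png",np.hstack([cv2.resize(F["scene"]["frame"][130:270,230:380],None,fx=2.6,fy=2.6),cv2.resize(F["top"]["frame"][130:270,230:380],None,fx=2.6,fy=2.6)]))
E
```

```text
green top [308.45652174 223.72826087] 92
green scene [290.16666667 224.19047619] 42
   [ 0.4885 -0.0185  0.0923] [0.0215 0.0215]
blue top [313.19117647 238.16176471] 68
blue scene [301.25  232.375] 40
   [ 0.4574 -0.0486  0.1034] [0.0007 0.0007]
red top [314.76623377 199.16883117] 77
red scene [319.55555556 208.64814815] 54
   [ 0.5689 -0.0557  0.1019] [0.0004 0.0004]
yellow top [283.03296703 210.1978022 ] 91
yellow scene [274.12248322 201.1090604 ] 596
   [0.5251 0.0553 0.1221] [0.0238 0.0238]
[0.48258955 0.08181506 0.22214834]
```

View pics/s4.png

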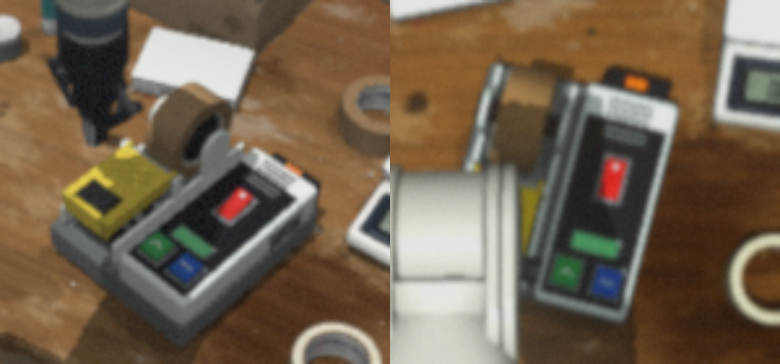

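The guard stays shut at left-half (115,185), and the dispenser has not moved (red centroid within 1 mm). Next is the rocker.

Emit:
drive_effector --plan "-1.36 -1.096 0 0 0 0 0;-1.36 -1.096 0 0 0 0 0;-1.36 -1.096 0 0 0 0 0;-1.36 -1.096 0 0 0 0 0;0 0 0 0 0 0 0;0 0 2 0 0 0 0;0 0 1.6 0 0 0 0;0 0 0.6 0 0 0 0;0 0 0 0 0 0 0"

```text
time_s: 6.12
eef_pos: [0.584, -0.0599, 0.118]
ee_rot: [-0.001, 0.136, 0.991, 0.0]
wrist_force: [0.1, -0.2, -0.3]
grip_width: -0.0001
grasp_force: 0.0
```

In the tool's units: 0.005 m is 0.2, 0.004 m is 0.16.

Emit:
drive_effector --plan "0 0 0.2 0 0 0 0;0 0 0.16 0 0 0 0;0 0 0.12 0 0 0 0;0 0 0.12 0 0 0 0;0 0 0.12 0 0 0 0;0 0 0 0 0 0 0"

```text
time_s: 6.88
eef_pos: [0.5843, -0.0604, 0.1001]
ee_rot: [-0.0, 0.136, 0.991, 0.0]
wrist_force: [1.2, -0.0, -0.1]
grip_width: 0.0001
grasp_force: 0.3
```

Emit:
drive_effector --plan "0 0 0.04 0 0 0 0;0 0 0.04 0 0 0 0;0 0 0 0 0 0 0"

```text
time_s: 7.25
eef_pos: [0.5845, -0.0604, 0.0996]
ee_rot: [0.001, 0.136, 0.991, -0.0]
wrist_force: [-3.3, -0.2, 14.2]
grip_width: -0.0002
grasp_force: 6.8
```

Solid stop at 14 N. I lift and look at the rocker.

In the tool's units: 0.035 m is 1.4, -0.03 m is -1.2.

Emit:
drive_effector --plan "0 0 -0.4 0 0 0 0;0 0 -1.2 0 0 0 0;0 0 -0.8 0 0 0 0;1.4 0.28 0 0 0 0 0;1.4 0.28 0 0 0 0 0;1.4 0.28 0 0 0 0 0;0 0 0 0 0 0 0;0 0 0 0 0 0 0"

```text
time_s: 8.25
eef_pos: [0.4895, -0.012, 0.1586]
ee_rot: [0.0, 0.136, 0.991, -0.0]
wrist_force: [-0.3, 0.4, -0.2]
grip_width: -0.0002
grasp_force: 0.0
```

```bash
python3 - <<'E'
from station import bot, grab_frame
from h import *
f=grab_frame("scene");o=bot.get_obs();print(o["eef_pos"])
a=grab_frame("top")
cv2.imwrite("pics/s5.png",np.hstack([cv2.resize(f["frame"][150:250,250:360],None,fx=5,fy=5)[:,:],cv2.resize(a["frame"][160:260,290:340],None,fx=5,fy=5)]))
for n,F in(("scene",f),("top",a)):
    for k in("red","green","blue"):print(n,k,blob(F["frame"],*C[k],B[n])[:2])
E
```

```text
[ 0.48971296 -0.01214045  0.15839925]
scene red (array([319.5       , 207.83333333]), 6)
scene green (array([303.36363636, 222.36363636]), 33)
scene blue (array([301.48717949, 232.41025641]), 39)
top red (None, 0)
top green (None, 0)
top blue (None, 0)
```

View pics/s5.png

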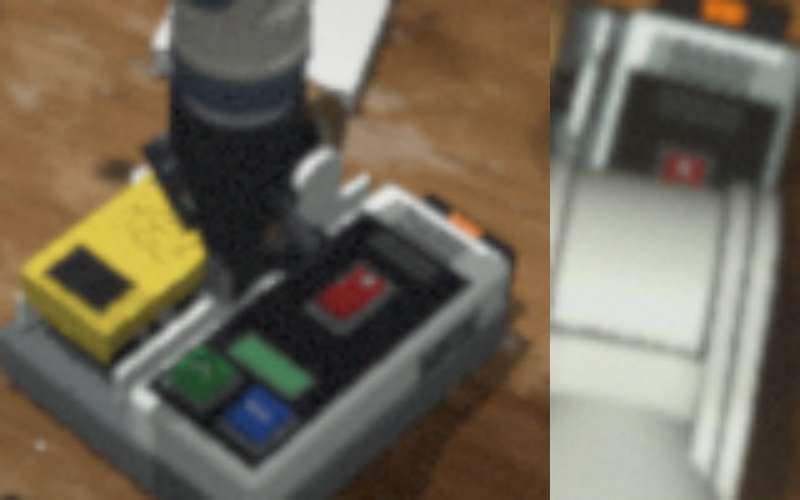

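The rocker now lies rear-end down at (352,290): the fingertip bottomed at 99.6 mm, so it is on. The guard is still shut at (110,260). Next is the green key.

In the tool's units: 0.002 m is 0.08, 0.021 m is 0.84.

Emit:
drive_effector --plan "0.84 0.08 0.8 0 0 0 0;0 0 0.8 0 0 0 0;0 0 0 0 0 0 0"

```text
time_s: 8.72
eef_pos: [0.469, -0.0044, 0.1172]
ee_rot: [-0.001, 0.136, 0.991, 0.0]
wrist_force: [0.7, -0.3, 0.4]
grip_width: 0.0
grasp_force: 0.0
```

Emit:
drive_effector --plan "0 0 0.36 0 0 0 0;0 0 0.16 0 0 0 0;0 0 0.12 0 0 0 0;0 0 0.06 0 0 0 0;0 0 0 0 0 0 0"

```text
time_s: 9.35
eef_pos: [0.4696, -0.0044, 0.1011]
ee_rot: [0.0, 0.136, 0.991, -0.0]
wrist_force: [1.3, -0.4, 3.7]
grip_width: 0.0001
grasp_force: 1.5
```

In the tool's units: 0.001 m is 0.04.

Emit:
drive_effector --plan "0 0 0.04 0 0 0 0;0 0 0.04 0 0 0 0;0 0 0 0 0 0 0"

```text
time_s: 9.72
eef_pos: [0.4697, -0.0044, 0.1003]
ee_rot: [0.001, 0.136, 0.991, -0.0]
wrist_force: [-3.9, -0.9, 18.7]
grip_width: 0.0002
grasp_force: 9.3
```

Emit:
drive_effector --plan "0 0 -0.4 0 0 0 0;0 0 -1.2 0 0 0 0;0 0 -2 0 0 0 0;0 1.6 -1.6 0 0 0 0;0 2 0 0 0 0 0;0 2 0 0 0 0 0;0 2 0 0 0 0 0;0 2 0 0 0 0 0;0 0 0 0 0 0 0;0 0 0 0 0 0 0"

```text
time_s: 10.98
eef_pos: [0.5336, 0.2268, 0.2284]
ee_rot: [-0.001, 0.136, 0.991, -0.0]
wrist_force: [-0.2, -0.3, 0.6]
grip_width: -0.0001
grasp_force: 0.0
```

```bash
python3 - <<'E'
from station import bot, grab_frame
from h import *
F={n:grab_frame(n) for n in("top","scene")}
for k in C:
    r=[]
    for n in F:
        c,a,m=blob(F[n]["frame"],*C[k],B[n])
        if c is not None:r.append(ray(F[n],c))
    if len(r)==2:p,e=tri(r);print(k,np.round(p,4),np.round(e,4))
f=F["scene"]["frame"];a=F["top"]["frame"]
cv2.imwrite("pics/s6.png",np.hstack([cv2.resize(f[150:260,245:360],None,fx=3.4,fy=3.4),cv2.resize(a[150:260,240:350],None,fx=3.4,fy=3.4)]))
E
```

```text
green [ 0.4695 -0.0044  0.1034] [0.0002 0.0002]
blue [ 0.457  -0.0483  0.1047] [0.0008 0.0008]
red [ 0.5682 -0.0551  0.101 ] [0.0011 0.0011]
yellow [0.5263 0.0712 0.1168] [0.0024 0.0024]
```

View pics/s6.png

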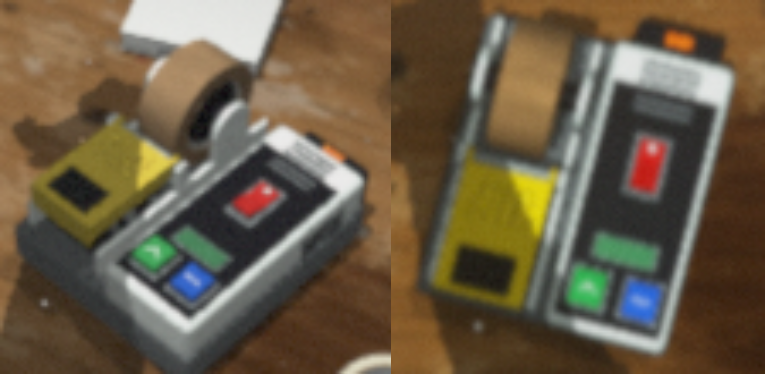

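The guard is shut at (105,185), the rocker is tipped to on at (255,200), and both keys are up at (153,250) and (192,280). The dispenser is where it was and the arm is clear, so I hand the job in.

```bash
python3 -c "
from station import bot, grab_frame
print(bot.close_job())"
```

```text
the job is handed in; nothing more can be done
None
```

I pushed the guard down onto its catch, switched the rocker on, then pressed the green feed key and let it come back up. The final pictures show the dispenser and both keys in place, and I handed the job in; no verdict was printed.

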